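# Square a sight glass into the corner of the jig

### The job

Pick up the white plastic pusher and use it to slide the square sight glass over the jig plate until its edges lie against both fences of the square corner. Push only with the pusher, never touch the glass with the gripper itself, and leave the round glass where it lies. When the glass is home, stand the pusher upright on the bench, off the jig, and let go.

Things in the scene. Friction and masses are not known exactly. Their poses are not given: they have to be found in the camera images.
- glass_center (a point): Centre (half-way up) of the square sight glass: amber glass plate 90 x 90 x 12 mm, 0.2 to 0.3 kg, loose and flat on the jig's base plate, at first 30 to 65 mm short of each fence and turned up to 15 degrees from square with them. x and y axes parallel to its edges, z up.
- corner (a point): Inner corner of the fixed jig, on top of its aluminium base plate (230 x 230 mm, 8 mm thick, on the bench). Two steel fences, 16 mm wide, rise 14 mm above the plate along its far and left edges; their inner faces meet here. x points square into the far fence, y square into the left one, z up; jig yaw up to 15 degrees. Glass home: its centre 45 mm from here along both -x and -y.
- pusher_center (a point): Middle (55 mm up) of the white plastic pusher, about 0.22 kg, standing on the bench right of the jig: square foot 45 x 45 x 22 mm whose sides push, and centred on it a square handle 28 x 28 mm up to 110 mm, gripped from above. x, y axes square to the sides of both, z up. A steel flanged pipe piece (85 mm high) and a grey jar (70 mm) stand by; the three may swap places.
- round_glass_center (a point): Centre of the round sight glass, an amber glass disc 90 mm across and 12 mm thick lying on the bench left of the jig: a bystander, to be left alone.
Things that resemble listed ones, but are neither listed nor needed, are in the scene too. What is shaped like the part that bears pusher_center but red is not meant. What is shaped like the part that bears glass_center but pink is not meant.

How it is judged:
On the way, in this order (a step that is already met when the one before it is completed fails the run):
1. the pusher is held in the gripper, lifted off the bench (contact force between the fingers and pusher above 1 N and height (world z) of pusher_center above 0.06 m), for 0.2 s.
2. the glass lies in the corner while the pusher is still held (contact force between the fingers and pusher above 1 N and x of glass_center in the frame of corner above -0.057 m and y of glass_center in the frame of corner above -0.057 m), for 0.2 s.
At the end, for the whole second after the job is handed in: The square glass lies flat on the jig plate in the corner, its centre within 12 mm of its home position towards each fence (45 mm from each inner face) and its edges within 10 degrees of the fences; the pusher stands upright (within 8 degrees) on the bench, off the jig; both are at rest (x of glass_center in the frame of corner between -0.057 and -0.038 m and y of glass_center in the frame of corner between -0.057 and -0.038 m and z of glass_center in the frame of corner below 0.011 m and (angle between the x axis of glass_center and the x axis of corner, either way round below 0.18 rad or angle between the x axis of glass_center and the y axis of corner, either way round below 0.18 rad) and angle between glass_center's own z axis and vertical below 0.1 rad and height (world z) of pusher_center below 0.0595 m and angle between pusher_center's own z axis and vertical below 0.15 rad and linear speed of each of sight_glass, pusher below 0.02 m/s); the robot touches nothing.
It fails at once if the gripper or arm touches the square glass (contact force between any of the fingers, the arm and sight_glass above 0.5 N).
It fails at once if the round glass is moved by more than 20 mm (distance of round_glass_center from where it was at the start of the episode above 0.02 m).
It also fails if it takes over 54 s, if anything falls off the work surface, if the arm or the gripper's body presses on something with over 40 N, if the wrist force passes 120 N, or if a joint passes its speed limit or range.

### The arm

A 6-joint arm with a two-finger parallel gripper is mounted at the origin on the work surface. World frame = base frame: x ahead of the robot, y to its left, z up, the work surface at z = 0. Lengths are in m, angles in rad, forces in N, time in s.
With the tool pointing down it reaches from about 0.35 to 0.85 m from the base axis. Payload 8.1 kg.
Tool frame: the origin (TCP) lies at the very end of the fingers, on their centre line; the grasp point (between the pads) lies 19 mm behind it; z points along the fingers, y is the direction in which the jaws open and shut (so a half turn about z gives the same grasp; the last joint's range is limited). The gripper opens to 85 mm and grips with 20 to 120 N. Pads are 22 mm wide; open, the fingers measure 114 mm over their backs; the gripper's body (76 mm by 85 mm) begins 54 mm behind the grasp point. The pads swing forward as they close: fully open they stand 13 mm farther back than shut.
Start: joints at [1.244, 0.13, 1.488, -0, 1.523, -0.085], TCP at [0.144, 0.583, 0.231] pointing down, gripper open.
Joint ranges: [-2.96, 2.96], [-0.89, 2.26], [0.02, 2.5], [-1.34, 4.48], [0, 2.73], [-2.66, 2.66]. Speed limits (rad/s): [2.39, 2.39, 2.79, 3.14, 3.14, 3.14].

### API

Orientations are given as a unit quaternion [x, y, z, w].
In Python, from plant import r gives the robot as it stands.
- The arm moves only by the tool jog_arm, never from a script. Its argument "rows" is a list of rows, each a list of 7 numbers: the shift along the tool's x, y, z in m, then the turn, a rotation vector about the tool's x, y, z in degrees, then the closure, from 0 (fully open) to 1 (shut). In form: [[tx, ty, tz, ax, ay, az, jaw], ...]. A call has 1 to 8 rows; each row is the pose to reach, as a shift and turn from the pose commanded when the call began, along the tool's axes at that moment; what a row does not reach only later rows make up. A row lasts 1/12 s, in which the tool goes at most 41.7 mm and 7.16 degrees, less where a joint would pass 70% of its speed; a pose out of reach is approached as far as the arm can. A call with a gripper value outside its range is refused whole. The fingers move at their own pace and stop on an object; "squeeze" is the grip in N (left out, the last holds). Time passes only in rows, so rows that repeat a pose let the fingers close. It gives the time, the measured TCP pose, the force and the opening at its end, in the units of the state.
- r.read_state(): the state, without advancing time (a new reading comes with each control period).
- r.grab_frame(name): name is "scene" or "top"; returns (picture, depth): 384x512x3 uint8, red, green, blue; 384x512 float32, m along the optical axis (not along the pixel's ray), 0 where there is no reading.
- r.camera_info(name): a dict with "K" (3x3 intrinsics, pixels), "R" (3x3) and "t" (3): a world point X has camera coordinates R X + t. Camera axes: x right, y down, z forward; pixel columns grow to the right and rows downward; lengths in m; the calibration is good to about 2 mm. A picture is of the moment at which its call begins. camera_info takes no time and is no camera call.
- r.hand_in(): hands the job in, once; it reports no verdict.
The state is a dict: "time": time; "joint_pos": joint angles; "joint_vel": joint speeds; "joint_torque": joint torques, N m; "position": TCP position; "orientation": TCP orientation; "ft_force": force on the tool from outside, world axes, zero at the start; "ft_torque": the same for the moment, N m; "grip_width": finger opening in m.
Only numpy, scipy, OpenCV 4.12 (cv2) and the standard library are available. Lean on these libraries where they do the work, as an engineer would, in place of code of your own. Each camera call takes 0.05 s, during which the arm holds its last target.

## Working session

There is one attempt and no reset: what is moved stays moved. The work goes in short steps, Python scripts to look and compute and a tool call to move; the robot and the scene stay as the last step left them, time stands still between calls to the robot, and variables do not carry over. Pictures are saved under pics/ and viewed, and the job is handed in when it is done.

Besides the shell and the picture viewer there is one more tool, called in YAML: its name, and indented under it one key for each argument. jog_arm: Moves the arm, as the interface text tells. Its arguments: {"type":"object","properties":{"rows":{"type":"array"},"squeeze":{"type":"number"}},"required":["rows"]}

```bash
mkdir -p pics; ls
python3 - <<'E'
from plant import r
import cv2,numpy as np
for n in("scene","top"):
    p,d=r.grab_frame(n); cv2.imwrite(f"pics/{n}0.png",cv2.cvtColor(p,cv2.COLOR_RGB2BGR)); np.save(f"pics/{n}0.npy",d)
    c=r.camera_info(n); print(n,c)
print(r.read_state())
E
```

```text
pics
scene {'K': array([[394.78073672,   0.        , 260.06956271],
       [  0.        , 394.78073672, 193.5932261 ],
       [  0.        ,   0.        ,   1.        ]]), 'R': array([[ 0.63046735,  0.77619065,  0.00624473],
       [ 0.45890173, -0.3662341 , -0.80949478],
       [-0.62603524,  0.51322574, -0.58709387]]), 't': array([-0.3050354 , -0.14808392,  1.45073471])}
top {'K': array([[422.1534198 ,   0.        , 257.96651099],
       [  0.        , 422.1534198 , 196.22198747],
       [  0.        ,   0.        ,   1.        ]]), 'R': array([[-0.01687155, -0.99920518, -0.03611585],
       [-0.98993036,  0.02177053, -0.13987111],
       [ 0.1405462 ,  0.03339233, -0.98951085]]), 't': array([0.03757134, 0.50808327, 1.13569999])}
{'time': 0.1, 'joint_pos': array([ 1.24360453e+00,  1.31098036e-01,  1.48916383e+00, -1.27784632e-05,
        1.52298917e+00, -8.53795810e-02]), 'joint_vel': array([ 8.00763233e-04, -2.50517713e-03, -2.37838126e-03, -1.16783501e-03,
        7.38310987e-06, -2.66133783e-04]), 'joint_torque': array([ 1.45887941e-03, -5.70952034e+01, -5.01939404e+01, -2.11613342e-04,
        8.13447899e-03,  3.01930334e-05]), 'position': array([0.14349105, 0.58208672, 0.23034552]), 'orientation': array([ 1.20611402e-01,  9.92699452e-01, -8.12917007e-04, -1.63593095e-04]), 'ft_force': array([-0.30101673, -0.30866722,  1.05348562]), 'ft_torque': array([-0.00682706,  0.02072807,  0.02652566]), 'grip_width': 0.08528077519207382}
```

View pics/scene0.png

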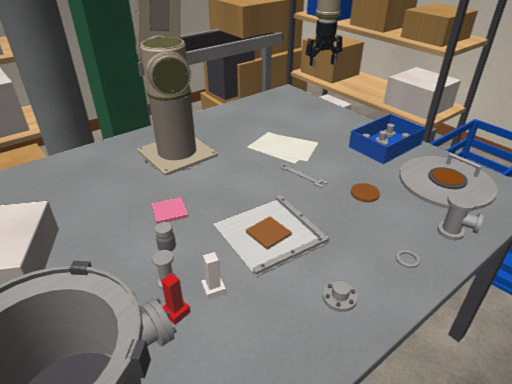

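View pics/top0.png

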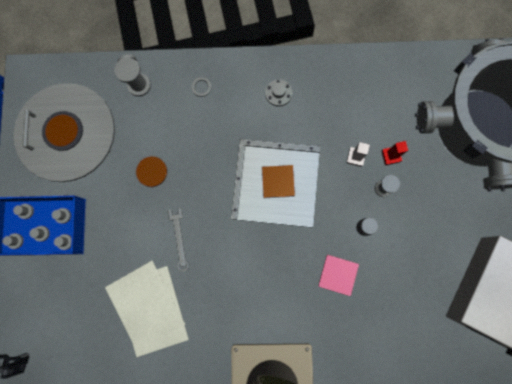

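The top view shows the jig plate at (235–320, 140–226), with its fences along the top and left. The amber square is at (278,181), the round glass at (152,171), the white pusher foot near (357,157) and the red decoy at (396,152). I'll enlarge these.

Run:
```python
import cv2
a=cv2.imread("pics/top0.png")
c=a[130:235,225:335]; cv2.imwrite("pics/c1.png",cv2.resize(c,None,fx=5.5,fy=5.5,interpolation=cv2.INTER_CUBIC))
c=a[130:210,335:425]; cv2.imwrite("pics/c2.png",cv2.resize(c,None,fx=7,fy=7,interpolation=cv2.INTER_CUBIC))
a=cv2.imread("pics/scene0.png")
c=a[185:325,140:340]; cv2.imwrite("pics/c3.png",cv2.resize(c,None,fx=4,fy=4,interpolation=cv2.INTER_CUBIC))
```

```text
(no output)
```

View pics/c1.png

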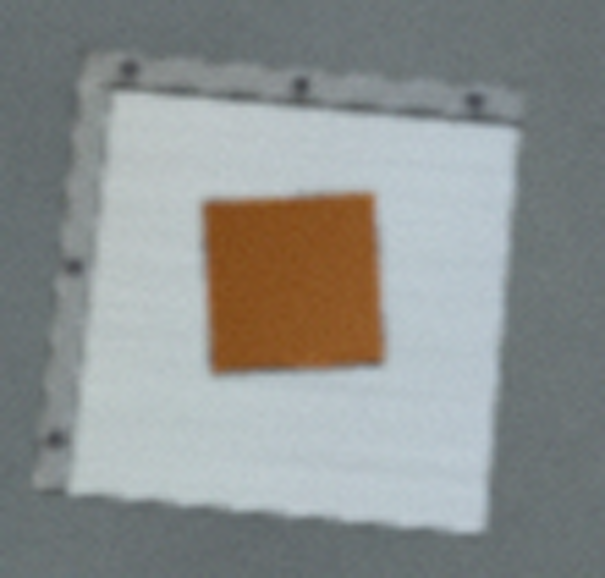

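View pics/c2.png

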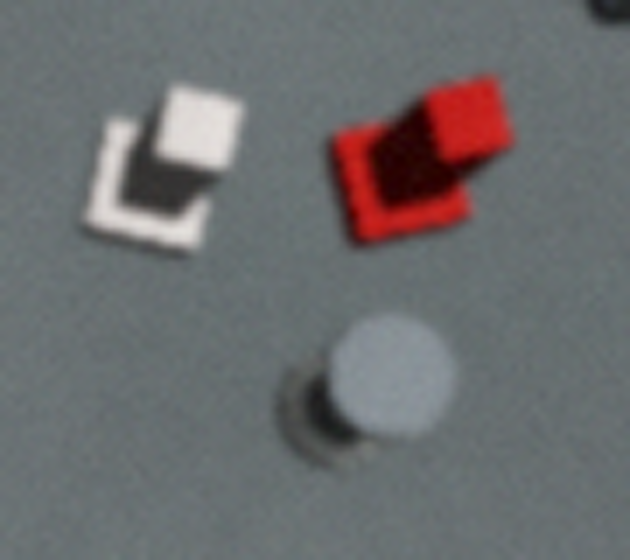

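View pics/c3.png

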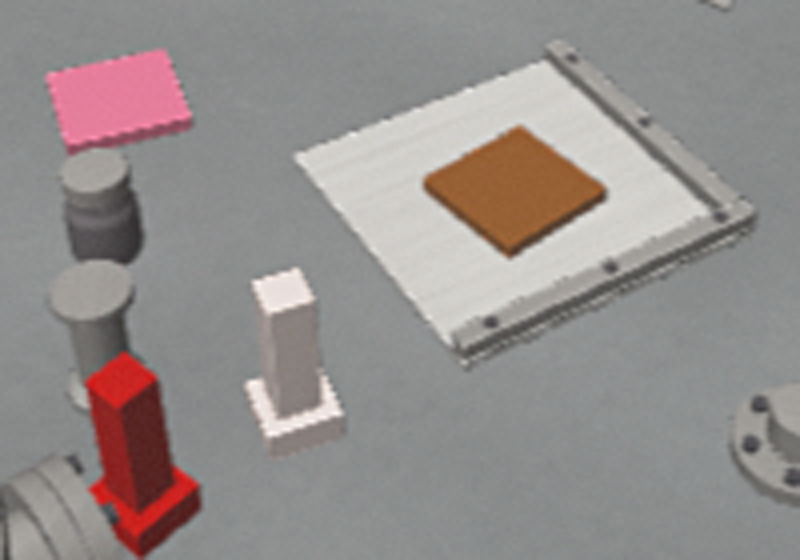

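```bash
cat > h.py <<'E'
import numpy as np,cv2
from plant import r
def P(n):
    c=r.camera_info(n); return c["K"],c["R"],c["t"]
def back(n,uv,z):
    K,R,t=P(n); uv=np.atleast_2d(uv).astype(float)
    d=(np.linalg.inv(K)@np.c_[uv,np.ones(len(uv))].T).T@R
    C=-R.T@t; s=(z-C[2])/d[:,2]; return C+s[:,None]*d
def cr(pts,s,off): return (np.atleast_2d(pts)+.5)/s-.5+np.array(off)
def tri(a,b):
    Ks=[P("scene"),P("top")]
    X=cv2.triangulatePoints(*[K@np.c_[R,t] for K,R,t in Ks],np.array(a,float).T.copy(),np.array(b,float).T.copy())
    return (X[:3]/X[3]).T
def ang(p): 
    e=np.roll(p,-1,0)-p; a=np.degrees(np.arctan2(e[:,1],e[:,0])); return np.round(a,1)
E
python3 - <<'E'
from h import *
np.set_printoptions(precision=4,suppress=True)
t1=lambda p:cr(p,5.5,(225,130)); t2=lambda p:cr(p,7,(335,130)); s3=lambda p:cr(p,4,(140,185))
K,R,t=P("top");print("cam",-R.T@t)
j=back("top",t1([(113,94),(518,128),(486,531),(70,492)]),.008); print("jig",j,ang(j),np.linalg.norm(np.roll(j,-1,0)-j,axis=1))
g=back("top",t1([(204,201),(373,193),(384,362),(212,374)]),.02); print("glass",g,g.mean(0),ang(g),np.linalg.norm(np.roll(g,-1,0)-g,axis=1))
jt=back("scene",s3([(722,219),(452,345),(296,157),(550,57)]),.008);print("jig scene",jt)
gs=back("scene",s3([(606,192),(510,247),(424,183),(521,126)]),.02);print("glass scene",gs,gs.mean(0),ang(gs),np.linalg.norm(np.roll(gs,-1,0)-gs,axis=1))
pt=t2([(175,85),(243,100),(230,172),(157,158)]); ps=s3([(315,298),(262,312),(252,280),(298,268)])
p=back("top",pt,.11);q=back("scene",ps,.11)
print(p,p.mean(0),ang(p),np.linalg.norm(np.roll(p,-1,0)-p,axis=1));print(q,q.mean(0),ang(q))
print(tri(ps,pt),tri([ps.mean(0)],[pt.mean(0)]), "glass tri",tri([s3([(606,192),(510,247),(424,183),(521,126)]).mean(0)],[t1([(204,201),(373,193),(384,362),(212,374)]).mean(0)]))
# foot
f=back("top",t2([(112,118),(87,214),(203,236)]),.022);print("foot",f,ang(f),(f[0]+f[2])/2)
print("round",back("top",[(152,171)],.012))
E
```

```text
cam [ 0.344  -0.0114  1.1962]
jig [[ 0.6584  0.0634  0.008 ]
 [ 0.6346 -0.1481  0.008 ]
 [ 0.4247 -0.1241  0.008 ]
 [ 0.4489  0.0882  0.008 ]] [-96.4 173.5  83.5  -6.7] [0.2128 0.2113 0.2137 0.211 ]
glass [[ 0.5972  0.0162  0.02  ]
 [ 0.5993 -0.071   0.02  ]
 [ 0.5111 -0.0742  0.02  ]
 [ 0.5068  0.0138  0.02  ]] [ 0.5536 -0.0288  0.02  ] [ -88.6 -178.    92.8    1.6] [0.0873 0.0882 0.088  0.0904]
jig scene [[ 0.6595  0.0664  0.008 ]
 [ 0.635  -0.1465  0.008 ]
 [ 0.4259 -0.1223  0.008 ]
 [ 0.4488  0.096   0.008 ]]
glass scene [[ 0.5999  0.0141  0.02  ]
 [ 0.6003 -0.0711  0.02  ]
 [ 0.5155 -0.0766  0.02  ]
 [ 0.5099  0.0147  0.02  ]] [ 0.5564 -0.0297  0.02  ] [ -89.7 -176.3   93.5   -0.4] [0.0852 0.085  0.0915 0.09  ]
[[ 0.6369 -0.2441  0.11  ]
 [ 0.6304 -0.269   0.11  ]
 [ 0.603  -0.2627  0.11  ]
 [ 0.609  -0.236   0.11  ]] [ 0.6198 -0.253   0.11  ] [-104.5  167.1   77.3  -16.2] [0.0258 0.0282 0.0274 0.029 ]
[[ 0.636  -0.242   0.11  ]
 [ 0.6268 -0.2703  0.11  ]
 [ 0.6027 -0.2614  0.11  ]
 [ 0.6108 -0.2363  0.11  ]] [ 0.6191 -0.2525  0.11  ] [-108.1  159.7   72.2  -12.7]
[[ 0.6368 -0.2433  0.1114]
 [ 0.6292 -0.2698  0.1117]
 [ 0.6031 -0.2622  0.1107]
 [ 0.6095 -0.236   0.1088]] [[ 0.6197 -0.2529  0.1105]] glass tri [[ 0.5543 -0.0285  0.0165]]
foot [[ 0.6476 -0.2369  0.022 ]
 [ 0.6081 -0.225   0.022 ]
 [ 0.5979 -0.2709  0.022 ]] [ 163.2 -102.5   34.4] [ 0.6227 -0.2539  0.022 ]
round [[0.5924 0.3332 0.012 ]]
```

Both views agree to within about 3 mm. The pusher top comes out at z≈0.110 and the glass top at about 0.017–0.020, which matches the given heights. Next I'll write a planning helper that turns a target into tool-frame shifts.

```bash
cat >> h.py <<'E'
from scipy.spatial.transform import Rotation as Ro
def cur():
    s=r.read_state(); Rm=Ro.from_quat(s["orientation"]); y=Rm.as_matrix()[:,1]
    return s,Rm,np.degrees(np.arctan2(y[1],y[0]))
def tgt(yaw): # tool y at yaw deg, z down
    a=np.radians(yaw); y=np.array([np.cos(a),np.sin(a),0]); z=np.array([0,0,-1.]); x=np.cross(y,z)
    return Ro.from_matrix(np.c_[x,y,z])
def plan(*ts):
    s,Rm,yw=cur(); print("t",round(s["time"],2),"pos",s["position"].round(4),"yaw",round(yw,2),"F",s["ft_force"].round(1),"w",round(s["grip_width"],4))
    for p,yaw in ts:
        d=Rm.inv().apply(np.array(p)-s["position"]); rv=np.degrees((Rm.inv()*tgt(yaw)).as_rotvec())
        print("row",d.round(4),rv.round(2))
CO=np.array([.659,.0645]);JY=-6.6
def jig(x,y,z):
    a=np.radians(JY); return [CO[0]+x*np.cos(a)-y*np.sin(a),CO[1]+x*np.sin(a)+y*np.cos(a),z]
E
python3 -c "
from h import *
plan(([.62,-.253,.20],-14.5))"
```

```text
t 0.1 pos [0.1435 0.5821 0.2303] yaw 76.15 F [-0.3 -0.3  1.1] w 0.0853
row [-0.6626 -0.6966  0.0314] [-8.000e-02  7.000e-02  9.065e+01]
```

jog_arm:
  rows:
    - [-0.663, -0.697, 0.031, 0, 0, 90.6, 0]
    - [-0.663, -0.697, 0.031, 0, 0, 90.6, 0]
    - [-0.663, -0.697, 0.031, 0, 0, 90.6, 0]
    - [-0.663, -0.697, 0.031, 0, 0, 90.6, 0]
    - [-0.663, -0.697, 0.031, 0, 0, 90.6, 0]
    - [-0.663, -0.697, 0.031, 0, 0, 90.6, 0]
    - [-0.663, -0.697, 0.031, 0, 0, 90.6, 0]
    - [-0.663, -0.697, 0.031, 0, 0, 90.6, 0]

```text
time: 0.77
position: [0.309, 0.2913, 0.2202]
orientation: [0.584, 0.812, -0.0, 0.0]
ft_force: [1.7, 0.4, 0.2]
grip_width: 0.0852
```

```bash
python3 -c "
from h import *
plan(([.62,-.253,.20],-14.5))"
```

```text
t 0.77 pos [0.309  0.2913 0.2202] yaw 18.53 F [1.7 0.4 0.2] w 0.0852
row [-0.6149  0.1219  0.0202] [-1.000e-02  1.000e-02  3.303e+01]
```

jog_arm:
  rows:
    - [-0.615, 0.122, 0.02, 0, 0, 33, 0]
    - [-0.615, 0.122, 0.02, 0, 0, 33, 0]
    - [-0.615, 0.122, 0.02, 0, 0, 33, 0]
    - [-0.615, 0.122, 0.02, 0, 0, 33, 0]
    - [-0.615, 0.122, 0.02, 0, 0, 33, 0]
    - [-0.615, 0.122, 0.02, 0, 0, 33, 0]
    - [-0.615, 0.122, 0.02, 0, 0, 33, 0]
    - [-0.615, 0.122, 0.02, 0, 0, 33, 0]

```text
time: 1.43
position: [0.4761, 0.0027, 0.2096]
orientation: [0.789, 0.614, 0.0, -0.0]
ft_force: [1.0, 1.3, 1.3]
grip_width: 0.0854
```

```bash
python3 -c "
from h import *
plan(([.62,-.253,.20],-14.5))"
```

```text
t 1.43 pos [0.4761 0.0027 0.2096] yaw -14.17 F [1.  1.3 1.3] w 0.0854
row [-0.2127  0.2021  0.0096] [-0.01 -0.01  0.33]
```

jog_arm:
  rows:
    - [-0.213, 0.202, 0.01, 0, 0, 0.3, 0]
    - [-0.213, 0.202, 0.01, 0, 0, 0.3, 0]
    - [-0.213, 0.202, 0.01, 0, 0, 0.3, 0]
    - [-0.213, 0.202, 0.01, 0, 0, 0.3, 0]
    - [-0.213, 0.202, 0.01, 0, 0, 0.3, 0]
    - [-0.213, 0.202, 0.01, 0, 0, 0.3, 0]
    - [-0.213, 0.202, 0.01, 0, 0, 0.3, 0]
    - [-0.213, 0.202, 0.01, 0, 0, 0.3, 0]

```text
time: 2.1
position: [0.6198, -0.257, 0.1955]
orientation: [0.792, 0.611, -0.002, -0.001]
ft_force: [0.3, 0.8, -0.7]
grip_width: 0.0854
```

jog_arm:
  rows:
    - [0, 0, 0, 0, 0, 0, 0]
    - [0, 0, 0, 0, 0, 0, 0]

```text
time: 2.27
position: [0.619, -0.2508, 0.1988]
orientation: [0.791, 0.612, -0.0, -0.001]
ft_force: [0.3, 0.7, 0.4]
grip_width: 0.0857
```

```bash
python3 -c "
from h import *
plan(([.62,-.253,.066],-14.5))
p,d=r.grab_frame('scene');cv2.imwrite('pics/s1.png',cv2.resize(cv2.cvtColor(p,cv2.COLOR_RGB2BGR)[150:330,130:350],None,fx=3.3,fy=3.3,interpolation=cv2.INTER_CUBIC))"
```

```text
t 2.27 pos [ 0.619  -0.2508  0.1988] yaw -14.49 F [0.3 0.7 0.4] w 0.0857
row [-0.002   0.0017  0.1328] [-0.11 -0.05  0.01]
```

View pics/s1.png

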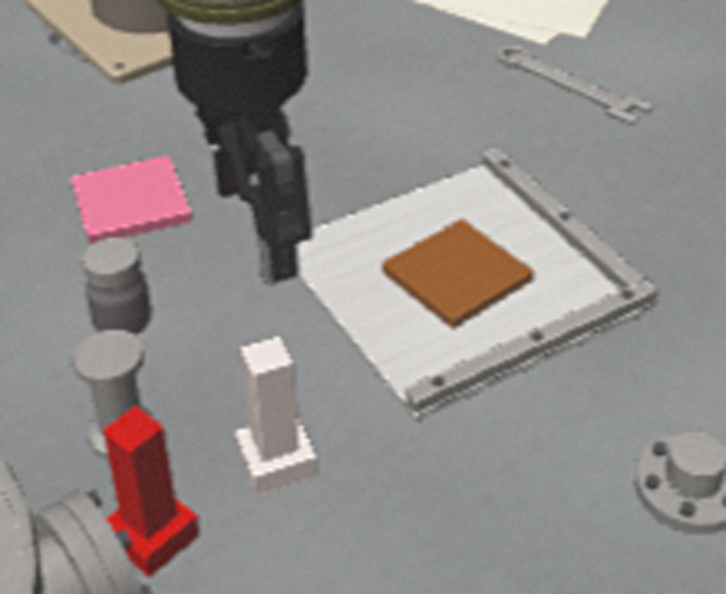

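The picture shows the open fingers above the white pusher at crop pixel (265,350), with nothing nearby in their way. I'll descend.

jog_arm:
  rows:
    - [-0.001, 0.001, 0.04, 0, 0, 0, 0]
    - [-0.002, 0.002, 0.075, 0, 0, 0, 0]
    - [-0.002, 0.002, 0.105, 0, 0, 0, 0]
    - [-0.002, 0.002, 0.125, 0, 0, 0, 0]
    - [-0.002, 0.002, 0.133, 0, 0, 0, 0]
    - [-0.002, 0.002, 0.133, 0, 0, 0, 0]
    - [-0.002, 0.002, 0.133, 0, 0, 0, 0]

```text
time: 2.9
position: [0.6215, -0.2528, 0.0686]
orientation: [0.79, 0.613, 0.0, 0.001]
ft_force: [-0.2, 0.3, 0.7]
grip_width: 0.0857
```

jog_arm:
  rows:
    - [0, 0, 0, 0, 0, 0, 1]
    - [0, 0, 0, 0, 0, 0, 1]
    - [0, 0, 0, 0, 0, 0, 1]
    - [0, 0, 0, 0, 0, 0, 1]
    - [0, 0, 0, 0, 0, 0, 1]
    - [0, 0, 0, 0, 0, 0, 1]
    - [0, 0, 0, 0, 0, 0, 1]
    - [0, 0, 0, 0, 0, 0, 1]
  squeeze: 60

```text
time: 3.57
position: [0.6213, -0.2538, 0.0679]
orientation: [0.79, 0.613, 0.0, 0.0]
ft_force: [-2.0, 0.9, 5.0]
grip_width: 0.0276
```

```bash
python3 -c "
from h import *
plan(([.62,-.253,.066],-14.5))
p,d=r.grab_frame('scene');cv2.imwrite('pics/s2.png',cv2.resize(cv2.cvtColor(p,cv2.COLOR_RGB2BGR)[150:330,130:350],None,fx=3.3,fy=3.3,interpolation=cv2.INTER_CUBIC))"
```

```text
t 3.57 pos [ 0.6213 -0.2538  0.0679] yaw -14.46 F [-2.   0.9  5. ] w 0.0276
row [ 0.0004 -0.0015  0.0019] [0.05 0.01 0.04]
```

View pics/s2.png

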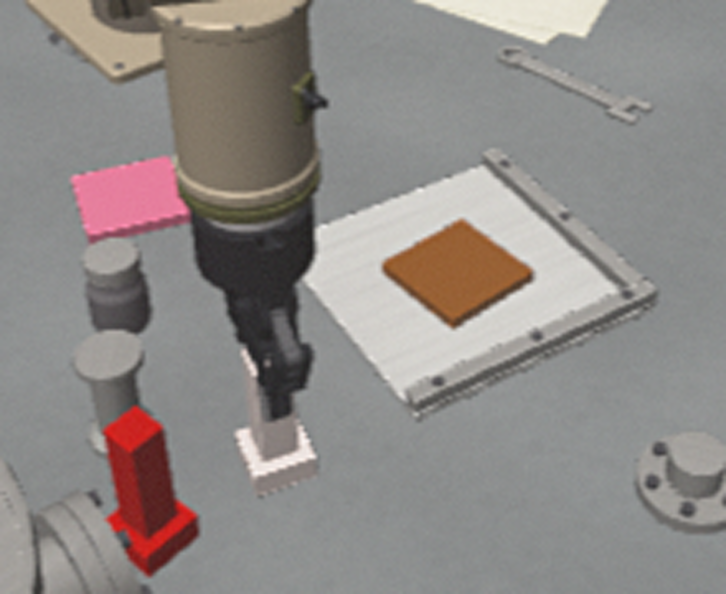

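The grip is good: opening 27.6 mm, with the TCP at 0.068 while the foot is on the bench. I'll lift, then carry it to the near side of the glass.

jog_arm:
  rows:
    - [0, 0, -0.03, 0, 0, 0, 1]
    - [0, 0, -0.06, 0, 0, 0, 1]
    - [0, 0, -0.065, 0, 0, 0, 1]
    - [0, 0, -0.065, 0, 0, 0, 1]
    - [0, 0, -0.065, 0, 0, 0, 1]
    - [0, 0, -0.065, 0, 0, 0, 1]

```text
time: 4.12
position: [0.6197, -0.2529, 0.1293]
orientation: [0.79, 0.613, -0.001, -0.002]
ft_force: [-0.4, 0.1, -2.8]
grip_width: 0.0273
```

```bash
python3 -c "
from h import *
plan(([.475,-.031,.135],1.7))"
```

```text
t 4.12 pos [ 0.6197 -0.2529  0.1293] yaw -14.45 F [-0.4  0.1 -2.8] w 0.0273
row [ 0.1788 -0.1955 -0.0048] [ -0.2   -0.07 -16.15]
```

jog_arm:
  rows:
    - [0.02, -0.022, -0.005, 0, 0, -2, 1]
    - [0.045, -0.049, -0.005, 0, 0, -4, 1]
    - [0.07, -0.077, -0.005, 0, 0, -6, 1]
    - [0.095, -0.104, -0.005, 0, 0, -8, 1]
    - [0.12, -0.131, -0.005, 0, 0, -10, 1]
    - [0.145, -0.158, -0.005, 0, 0, -13, 1]
    - [0.167, -0.183, -0.005, 0, 0, -15, 1]
    - [0.179, -0.195, -0.005, 0, 0, -16.2, 1]

```text
time: 4.78
position: [0.473, -0.0286, 0.1342]
orientation: [0.695, 0.719, -0.001, -0.002]
ft_force: [-1.0, 0.6, -3.3]
grip_width: 0.0276
```

jog_arm:
  rows:
    - [0, 0, 0, 0, 0, 0, 1]
    - [0, 0, 0, 0, 0, 0, 1]
    - [0, 0, 0, 0, 0, 0, 1]

```text
time: 5.03
position: [0.4765, -0.0317, 0.1359]
orientation: [0.696, 0.718, -0.0, -0.0]
ft_force: [-0.3, 0.6, -2.8]
grip_width: 0.0271
```

```bash
python3 -c "
from h import *
plan(([.475,-.031,.079],1.7))
for n in ('scene','top'):
  p,d=r.grab_frame(n);c=cv2.cvtColor(p,cv2.COLOR_RGB2BGR);c=c[150:330,130:350] if n=='scene' else c[120:240,220:340];f=3.3 if n=='scene' else 5
  cv2.imwrite('pics/3%s.png'%n,cv2.resize(c,None,fx=f,fy=f,interpolation=cv2.INTER_CUBIC))"
```

```text
t 5.03 pos [ 0.4765 -0.0317  0.1359] yaw 1.74 F [-0.3  0.6 -2.8] w 0.0271
row [ 0.0008 -0.0014  0.0569] [-0.08  0.    0.04]
```

View pics/3scene.png

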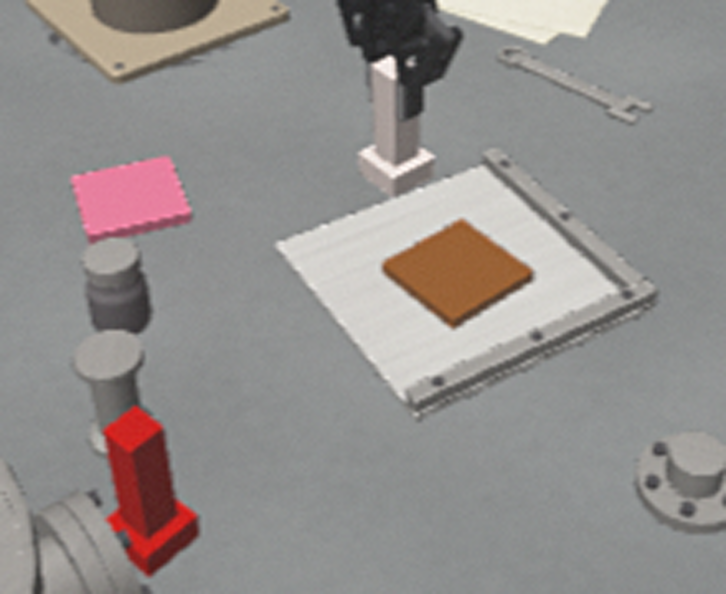

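View pics/3top.png

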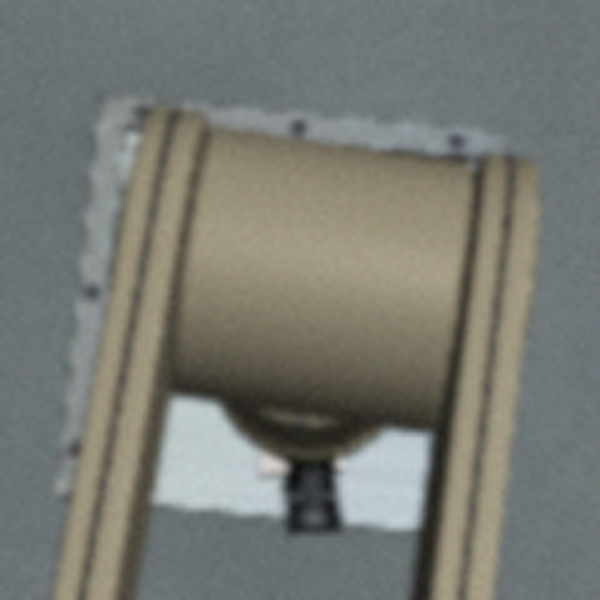

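The scene view shows the pusher upright in the grip at (395,130), near the glass's near edge. The arm hides the top view. I'll lower it with 4 mm of extra clearance.

jog_arm:
  rows:
    - [0.0, -0.006, 0.0, 0, 0, 0, 1]
    - [0.001, -0.006, 0.02, 0, 0, 0, 1]
    - [0.001, -0.006, 0.04, 0, 0, 0, 1]
    - [0.001, -0.006, 0.052, 0, 0, 0, 1]
    - [0.001, -0.006, 0.057, 0, 0, 0, 1]
    - [0.001, -0.006, 0.057, 0, 0, 0, 1]
    - [0.001, -0.006, 0.057, 0, 0, 0, 1]
    - [0.001, -0.006, 0.057, 0, 0, 0, 1]

```text
time: 5.8
position: [0.4716, -0.0309, 0.0811]
orientation: [0.696, 0.718, 0.0, 0.001]
ft_force: [-0.0, -0.4, -2.3]
grip_width: 0.0272
```

```bash
python3 -c "
from h import *
plan(([.475,-.031,.079],1.7),(jig(-.09-.0225-.010,-.105,.079),-2),(jig(-.09-.0225,-.105,.079),-6.6))
for n in ('scene',):
  p,d=r.grab_frame(n);c=cv2.cvtColor(p,cv2.COLOR_RGB2BGR);c=c[160:280,190:340] ;f=5
  cv2.imwrite('pics/4%s.png'%n,cv2.resize(c,None,fx=f,fy=f,interpolation=cv2.INTER_CUBIC))"
```

```text
t 5.8 pos [ 0.4716 -0.0309  0.0811] yaw 1.74 F [-0.  -0.4 -2.3] w 0.0272
row [-0.0002  0.0033  0.0021] [0.09 0.02 0.04]
row [0.0036 0.0537 0.0022] [0.09 0.02 3.74]
row [0.0021 0.0636 0.0022] [0.09 0.01 8.34]
```

View pics/4scene.png

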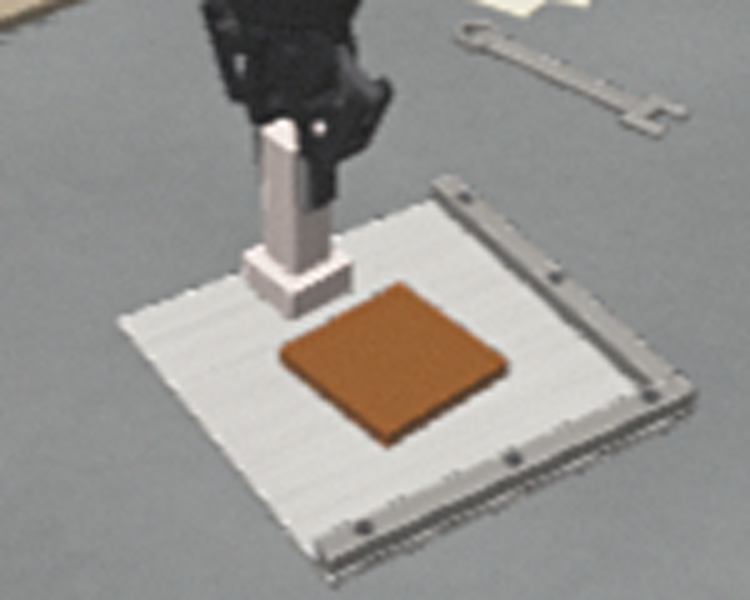

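The foot is just above the plate and behind the glass, facing it squarely. I'll push toward the far fence and ease the yaw toward the jig's as it goes.

jog_arm:
  rows:
    - [0, 0.005, 0.002, 0, 0, 0, 1]
    - [0, 0.01, 0.002, 0, 0, 0, 1]
    - [0.001, 0.015, 0.002, 0, 0, 0, 1]
    - [0.001, 0.02, 0.002, 0, 0, 0, 1]
    - [0.001, 0.025, 0.002, 0, 0, 1, 1]
    - [0.002, 0.03, 0.002, 0, 0, 2, 1]
    - [0.002, 0.035, 0.002, 0, 0, 3, 1]
    - [0.002, 0.04, 0.002, 0, 0, 4, 1]

```text
time: 6.52
position: [0.5111, -0.0273, 0.0778]
orientation: [0.721, 0.692, -0.0, -0.0]
ft_force: [-1.9, 0.7, -2.3]
grip_width: 0.0272
```

```bash
python3 -c "
from h import *
plan((jig(-.09-.0225-.010,-.105,.079),-5),(jig(-.09-.0225,-.105,.079),-6.6))
for n in ('scene',):
  p,d=r.grab_frame(n);c=cv2.cvtColor(p,cv2.COLOR_RGB2BGR);c=c[160:280,190:340] ;f=5
  cv2.imwrite('pics/5%s.png'%n,cv2.resize(c,None,fx=f,fy=f,interpolation=cv2.INTER_CUBIC))"
```

```text
t 6.52 pos [ 0.5111 -0.0273  0.0778] yaw -2.35 F [-1.9  0.7 -2.3] w 0.0272
row [ 0.0021  0.0141 -0.0012] [-0.02 -0.01  2.65]
row [ 0.0014  0.024  -0.0012] [-0.02 -0.01  4.25]
```

View pics/5scene.png

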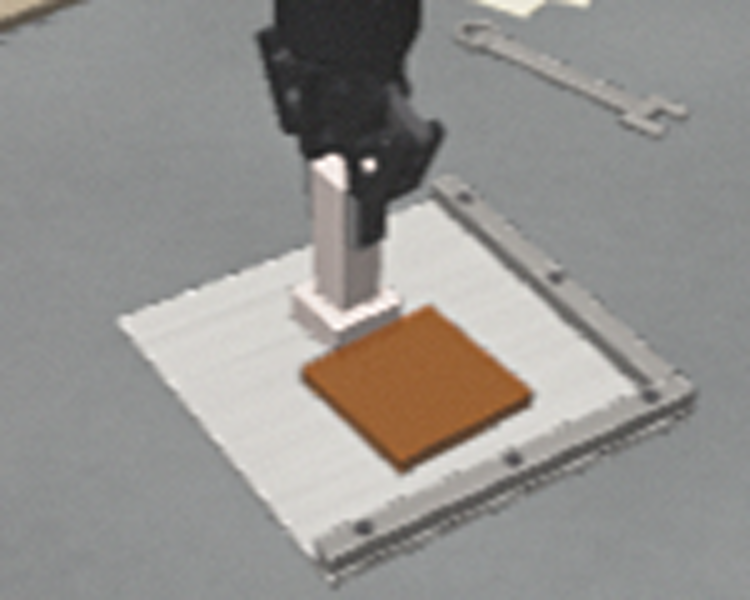

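The glass is moving with the foot flat against its near edge. I'll continue to the far fence.

jog_arm:
  rows:
    - [0, 0.004, 0, 0, 0, 1, 1]
    - [0, 0.008, 0, 0, 0, 2, 1]
    - [0.001, 0.012, 0, 0, 0, 3, 1]
    - [0.001, 0.016, 0, 0, 0, 4, 1]
    - [0.001, 0.019, -0.001, 0, 0, 4.3, 1]
    - [0.001, 0.022, -0.001, 0, 0, 4.3, 1]
    - [0.001, 0.024, -0.001, 0, 0, 4.3, 1]
    - [0.001, 0.024, -0.001, 0, 0, 4.3, 1]

```text
time: 7.23
position: [0.5353, -0.0275, 0.0791]
orientation: [0.746, 0.666, 0.0, 0.0]
ft_force: [0.2, -0.5, -2.3]
grip_width: 0.0275
```

```bash
python3 -c "
from h import *
plan((jig(-.09-.0225,-.105,.079),-6.6))
for n in ('scene',):
  p,d=r.grab_frame(n);c=cv2.cvtColor(p,cv2.COLOR_RGB2BGR);c=c[160:280,190:340] ;f=5
  cv2.imwrite('pics/6%s.png'%n,cv2.resize(c,None,fx=f,fy=f,interpolation=cv2.INTER_CUBIC))"
```

```text
t 7.23 pos [ 0.5353 -0.0275  0.0791] yaw -6.54 F [ 0.2 -0.5 -2.3] w 0.0275
row [ 0.0006 -0.0002  0.0001] [0.04 0.   0.06]
```

View pics/6scene.png

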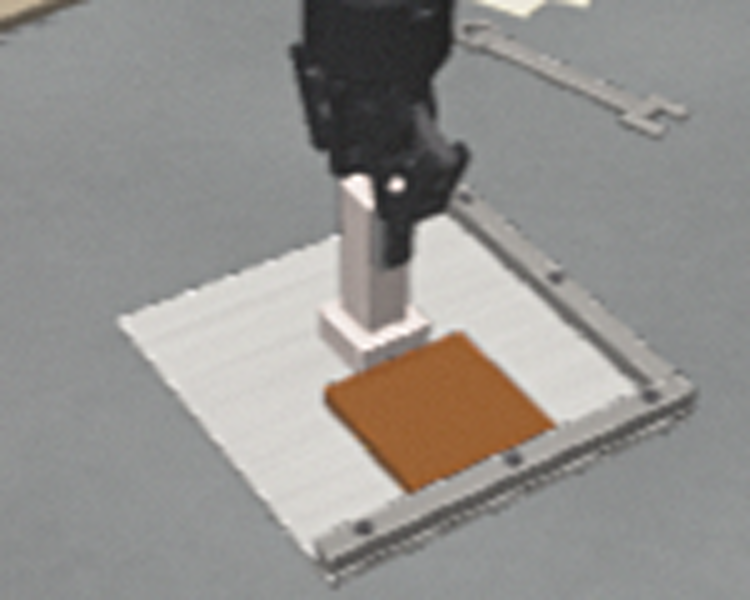

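The glass looks close to the far fence, but there is no force yet. I'll creep forward until it contacts.

jog_arm:
  rows:
    - [0, 0.002, 0, 0, 0, 0, 1]
    - [0, 0.003, 0, 0, 0, 0, 1]
    - [0, 0.003, 0, 0, 0, 0, 1]

```text
time: 7.53
position: [0.5378, -0.0278, 0.079]
orientation: [0.746, 0.666, 0.0, 0.0]
ft_force: [-1.0, -0.2, -1.6]
grip_width: 0.0273
```

jog_arm:
  rows:
    - [0, 0.002, 0, 0, 0, 0, 1]
    - [0, 0.002, 0, 0, 0, 0, 1]
    - [0, 0.002, 0, 0, 0, 0, 1]

```text
time: 7.78
position: [0.5384, -0.0278, 0.0786]
orientation: [0.746, 0.666, -0.001, -0.001]
ft_force: [-7.3, 0.2, 1.6]
grip_width: 0.027
```

Contact shows about 7 N against the far fence. I'll back off, lift, and move around to the right side of the glass.

jog_arm:
  rows:
    - [0, -0.01, 0, 0, 0, 0, 1]
    - [0, -0.025, 0, 0, 0, 0, 1]
    - [0, -0.025, -0.02, 0, 0, 0, 1]
    - [0, -0.025, -0.05, 0, 0, 0, 1]
    - [0, -0.025, -0.055, 0, 0, 0, 1]
    - [0, -0.025, -0.055, 0, 0, 0, 1]

```text
time: 8.28
position: [0.5175, -0.0255, 0.1371]
orientation: [0.746, 0.666, 0.002, 0.003]
ft_force: [0.4, 0.1, -2.0]
grip_width: 0.0274
```

```bash
python3 -c "
from h import *
plan((jig(-.043,-.19,.132),-6.6))
for n in ('scene',):
  p,d=r.grab_frame(n);c=cv2.cvtColor(p,cv2.COLOR_RGB2BGR);c=c[160:280,190:340] ;f=5
  cv2.imwrite('pics/7%s.png'%n,cv2.resize(c,None,fx=f,fy=f,interpolation=cv2.INTER_CUBIC))"
```

```text
t 8.28 pos [ 0.5175 -0.0255  0.1371] yaw -6.55 F [ 0.4  0.1 -2. ] w 0.0274
row [-0.0844  0.0871  0.0057] [0.39 0.01 0.05]
```

View pics/7scene.png

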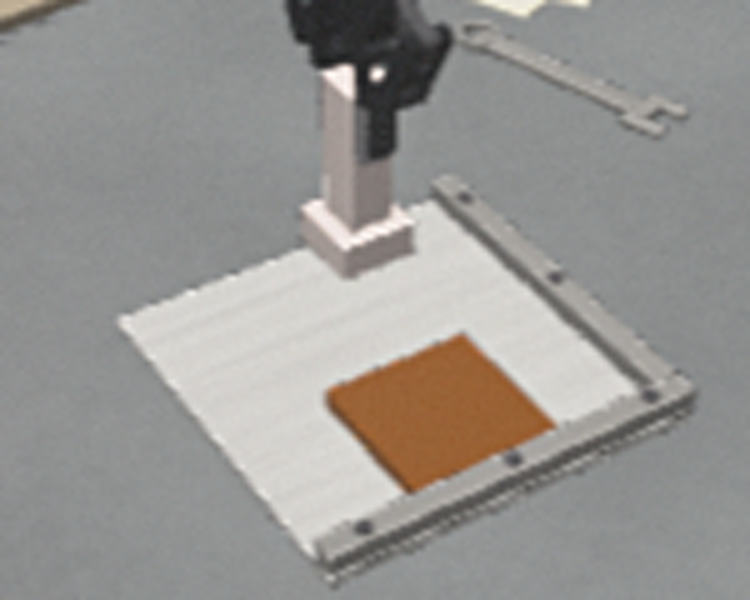

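The glass lies flush along the far fence, with its right-hand edge running from (327,393) to (410,490). I'll measure that edge and then move over.

```bash
python3 -c "
from h import *
g=back('scene',cr([(326,390),(463,333)],5,(190,160)),.02);print(g,ang(g))
a=np.radians(JY);M=np.array([[np.cos(a),np.sin(a)],[-np.sin(a),np.cos(a)]]);print((g[:,:2]-CO)@M.T)
plan((jig(-.043,-.19,.132),-6.6))"
```

```text
[[ 0.55389756 -0.07519787  0.02      ]
 [ 0.5648235   0.01291403  0.02      ]] [ 82.9 -97.1]
[[-0.08834943 -0.15085224]
 [-0.08762322 -0.06206847]]
t 8.33 pos [ 0.5162 -0.0253  0.135 ] yaw -6.55 F [-0.5  0.3 -3.2] w 0.0274
row [-0.0845  0.0885  0.0033] [0.2  0.01 0.05]
```

jog_arm:
  rows:
    - [-0.015, 0.015, 0.003, 0, 0, 0, 1]
    - [-0.035, 0.035, 0.005, 0, 0, 0, 1]
    - [-0.055, 0.055, 0.005, 0, 0, 0, 1]
    - [-0.075, 0.075, 0.005, 0, 0, 0, 1]
    - [-0.084, 0.087, 0.005, 0, 0, 0, 1]
    - [-0.084, 0.087, 0.005, 0, 0, 0, 1]
    - [-0.084, 0.087, 0.005, 0, 0, 0, 1]
    - [-0.084, 0.087, 0.005, 0, 0, 0, 1]

```text
time: 9.0
position: [0.5905, -0.1178, 0.127]
orientation: [0.746, 0.666, -0.001, -0.001]
ft_force: [0.6, 0.3, -2.9]
grip_width: 0.0274
```

```bash
python3 -c "
from h import *
plan((jig(-.043,-.19,.079),-6.6))
for n in ('scene',):
  p,d=r.grab_frame(n);c=cv2.cvtColor(p,cv2.COLOR_RGB2BGR);c=c[160:280,190:340] ;f=5
  cv2.imwrite('pics/8%s.png'%n,cv2.resize(c,None,fx=f,fy=f,interpolation=cv2.INTER_CUBIC))"
```

```text
t 9.0 pos [ 0.5905 -0.1178  0.127 ] yaw -6.55 F [ 0.6  0.3 -2.9] w 0.0274
row [-0.001   0.0043  0.048 ] [-0.17 -0.04  0.05]
```

View pics/8scene.png

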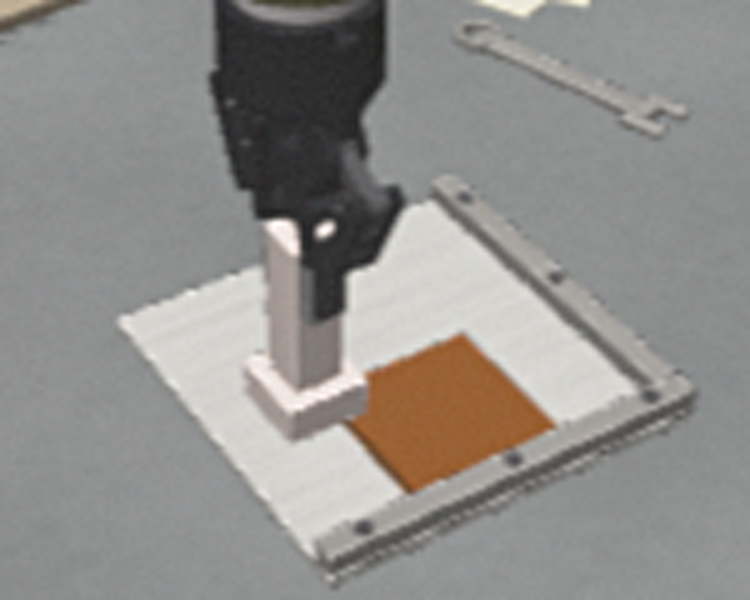

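The glass is square to the jig (82.9° against 83.4°) and its right edge is at y≈−0.151. That leaves the pusher face about 16 mm of clearance. I'll lower it.

jog_arm:
  rows:
    - [0, 0.004, 0.015, 0, 0, 0, 1]
    - [0, 0.004, 0.03, 0, 0, 0, 1]
    - [0, 0.004, 0.042, 0, 0, 0, 1]
    - [0, 0.004, 0.048, 0, 0, 0, 1]
    - [0, 0.004, 0.048, 0, 0, 0, 1]
    - [0, 0.004, 0.048, 0, 0, 0, 1]
    - [0, 0.004, 0.048, 0, 0, 0, 1]

```text
time: 9.63
position: [0.5961, -0.119, 0.0816]
orientation: [0.746, 0.666, 0.0, 0.0]
ft_force: [-0.3, -0.5, -2.1]
grip_width: 0.0275
```

```bash
python3 -c "
from h import *
plan((jig(-.043,-.1225,.079),-6.6),(jig(-.043,-.1125,.079),-6.6))
for n in ('scene',):
  p,d=r.grab_frame(n);c=cv2.cvtColor(p,cv2.COLOR_RGB2BGR);c=c[160:280,190:340] ;f=5
  cv2.imwrite('pics/9%s.png'%n,cv2.resize(c,None,fx=f,fy=f,interpolation=cv2.INTER_CUBIC))"
```

```text
t 9.63 pos [ 0.5961 -0.119   0.0816] yaw -6.54 F [-0.3 -0.5 -2.1] w 0.0275
row [ 0.067  -0.0016  0.0026] [0.06 0.01 0.06]
row [ 0.077  -0.0016  0.0026] [0.06 0.01 0.06]
```

View pics/9scene.png

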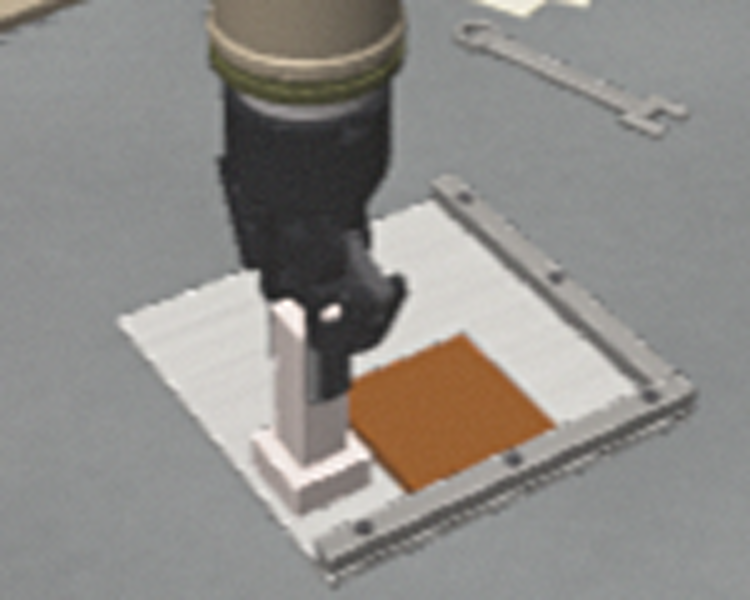

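The pusher is down to the right of the glass with a small gap. I'll push toward the left fence.

jog_arm:
  rows:
    - [0.006, 0, 0.002, 0, 0, 0, 1]
    - [0.012, 0, 0.002, 0, 0, 0, 1]
    - [0.017, 0, 0.002, 0, 0, 0, 1]
    - [0.022, 0, 0.002, 0, 0, 0, 1]
    - [0.027, 0, 0.002, 0, 0, 0, 1]
    - [0.032, 0, 0.002, 0, 0, 0, 1]
    - [0.037, 0, 0.002, 0, 0, 0, 1]
    - [0.042, 0, 0.002, 0, 0, 0, 1]

```text
time: 10.35
position: [0.6006, -0.0767, 0.079]
orientation: [0.746, 0.666, 0.0, 0.0]
ft_force: [-0.1, -0.7, -2.9]
grip_width: 0.0273
```

jog_arm:
  rows:
    - [0.005, 0, 0, 0, 0, 0, 1]
    - [0.01, 0, 0, 0, 0, 0, 1]
    - [0.015, 0, 0, 0, 0, 0, 1]
    - [0.02, 0, 0, 0, 0, 0, 1]
    - [0.024, 0, 0, 0, 0, 0, 1]
    - [0.027, 0, 0, 0, 0, 0, 1]
    - [0.03, 0, 0, 0, 0, 0, 1]
    - [0.031, 0, 0, 0, 0, 0, 1]

```text
time: 11.02
position: [0.604, -0.0459, 0.0789]
orientation: [0.746, 0.666, 0.0, -0.0]
ft_force: [-0.3, -1.0, -1.7]
grip_width: 0.0274
```

```bash
python3 -c "
from h import *
plan((jig(-.043,-.1125,.079),-6.6))
for n in ('scene',):
  p,d=r.grab_frame(n);c=cv2.cvtColor(p,cv2.COLOR_RGB2BGR);c=c[160:280,190:340] ;f=5
  cv2.imwrite('pics/10%s.png'%n,cv2.resize(c,None,fx=f,fy=f,interpolation=cv2.INTER_CUBIC))"
```

```text
t 11.02 pos [ 0.604  -0.0459  0.0789] yaw -6.53 F [-0.3 -1.  -1.7] w 0.0274
row [ 0.0035 -0.0011 -0.0001] [-0.01 -0.01  0.07]
```

View pics/10scene.png

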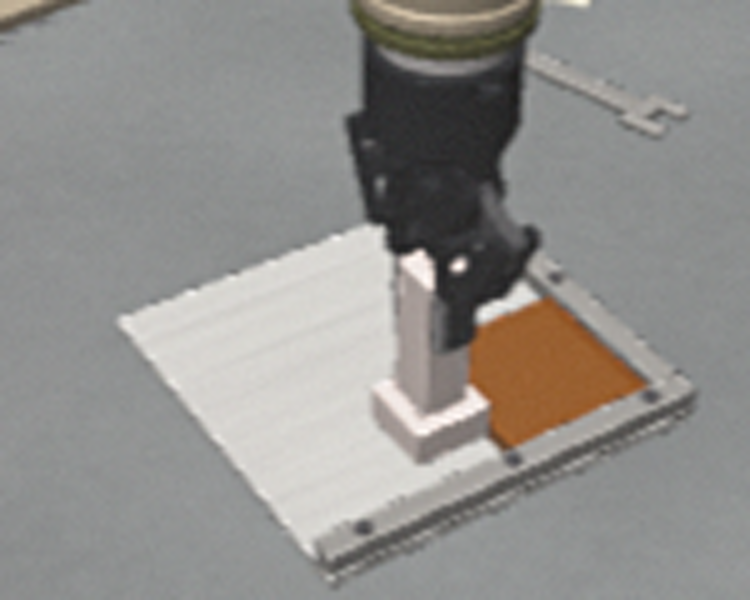

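The glass is a few mm short of the left fence. I'll creep the rest of the way in.

jog_arm:
  rows:
    - [0.002, 0, 0, 0, 0, 0, 1]
    - [0.003, 0, 0, 0, 0, 0, 1]
    - [0.004, 0, 0, 0, 0, 0, 1]
    - [0.004, 0, 0, 0, 0, 0, 1]

```text
time: 11.4
position: [0.6044, -0.0434, 0.079]
orientation: [0.746, 0.665, -0.001, 0.001]
ft_force: [0.1, -5.1, -1.2]
grip_width: 0.0272
```

jog_arm:
  rows:
    - [0.001, 0, 0, 0, 0, 0, 1]
    - [0.002, 0, 0, 0, 0, 0, 1]
    - [0.002, 0, 0, 0, 0, 0, 1]
    - [0.002, 0, 0, 0, 0, 0, 1]

```text
time: 11.73
position: [0.6045, -0.0421, 0.0793]
orientation: [0.747, 0.665, -0.001, 0.001]
ft_force: [-2.8, -8.0, 0.2]
grip_width: 0.0274
```

Contact on the left fence is about 8 N. I'll back off, lift and look.

jog_arm:
  rows:
    - [-0.01, 0, 0, 0, 0, 0, 1]
    - [-0.025, 0, 0, 0, 0, 0, 1]
    - [-0.045, 0, -0.01, 0, 0, 0, 1]
    - [-0.065, 0, -0.035, 0, 0, 0, 1]
    - [-0.09, 0, -0.05, 0, 0, 0, 1]
    - [-0.12, 0, -0.055, 0, 0, 0, 1]
    - [-0.12, 0, -0.055, 0, 0, 0, 1]
    - [-0.12, 0, -0.055, 0, 0, 0, 1]

```text
time: 12.4
position: [0.5909, -0.1622, 0.1346]
orientation: [0.747, 0.664, 0.0, 0.001]
ft_force: [0.3, -0.0, -4.2]
grip_width: 0.0278
```

```bash
python3 -c "
from h import *
plan(([.62,-.25,.132],-6.6))
for n in ('scene','top'):
  p,d=r.grab_frame(n);c=cv2.cvtColor(p,cv2.COLOR_RGB2BGR);c=c[160:280,190:340] if n=='scene' else c[120:240,220:340];f=5
  cv2.imwrite('pics/11%s.png'%n,cv2.resize(c,None,fx=f,fy=f,interpolation=cv2.INTER_CUBIC))"
```

```text
t 12.4 pos [ 0.5909 -0.1622  0.1346] yaw -6.73 F [ 0.3 -0.  -4.2] w 0.0278
row [-0.0838  0.0392  0.0026] [ 0.08  0.   -0.13]
```

View pics/11scene.png

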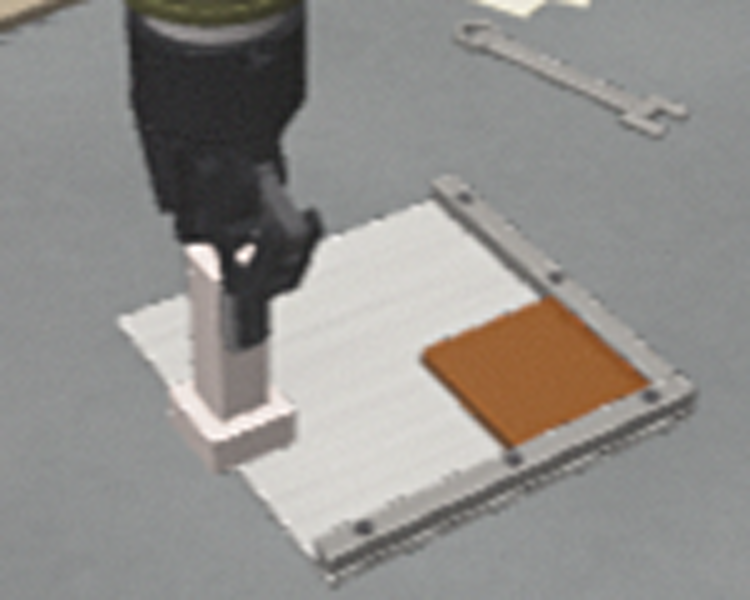

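View pics/11top.png

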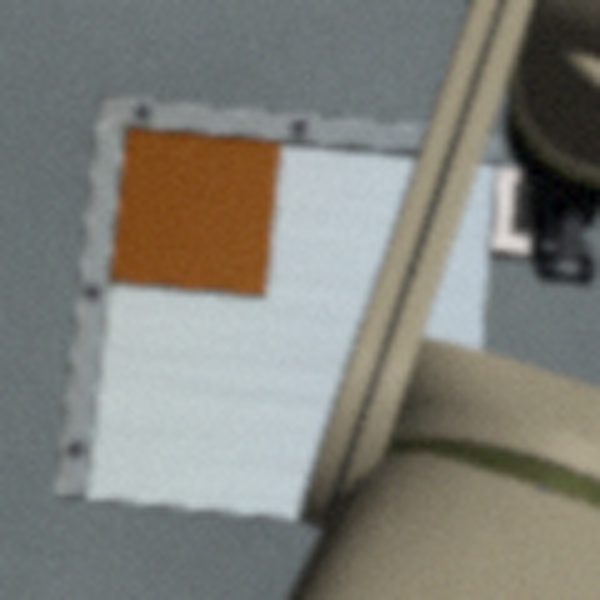

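In both views the glass sits flush in the corner; in the top crop it spans (125,130) to (270,290). I'll return the pusher to the bench on the right.

jog_arm:
  rows:
    - [-0.02, 0.009, 0.001, 0, 0, 0, 1]
    - [-0.045, 0.021, 0.002, 0, 0, 0, 1]
    - [-0.07, 0.033, 0.002, 0, 0, 0, 1]
    - [-0.083, 0.039, 0.002, 0, 0, 0, 1]
    - [-0.083, 0.039, 0.002, 0, 0, 0, 1]
    - [-0.083, 0.039, 0.002, 0, 0, 0, 1]
    - [-0.083, 0.039, 0.002, 0, 0, 0, 1]
    - [-0.083, 0.039, 0.002, 0, 0, 0, 1]

```text
time: 13.17
position: [0.62, -0.245, 0.1314]
orientation: [0.746, 0.666, -0.0, -0.001]
ft_force: [1.0, -0.7, -3.1]
grip_width: 0.0275
```

```bash
python3 -c "
from h import *
plan(([.62,-.25,.07],-6.6))"
```

```text
t 13.17 pos [ 0.62   -0.245   0.1314] yaw -6.47 F [ 1.  -0.7 -3.1] w 0.0275
row [-0.005   0.0006  0.0614] [-0.06 -0.05  0.13]
```

jog_arm:
  rows:
    - [-0.002, 0.001, 0.02, 0, 0, 0, 1]
    - [-0.002, 0.001, 0.04, 0, 0, 0, 1]
    - [-0.002, 0.001, 0.052, 0, 0, 0, 1]
    - [-0.002, 0.001, 0.058, 0, 0, 0, 1]
    - [-0.002, 0.001, 0.061, 0, 0, 0, 1]
    - [-0.002, 0.001, 0.061, 0, 0, 0, 1]
    - [-0.002, 0.001, 0.061, 0, 0, 0, 1]
    - [-0.002, 0.001, 0.061, 0, 0, 0, 1]

```text
time: 13.83
position: [0.6219, -0.249, 0.0724]
orientation: [0.746, 0.666, 0.0, 0.001]
ft_force: [-0.0, 0.0, -3.1]
grip_width: 0.027
```

jog_arm:
  rows:
    - [0, 0, 0.001, 0, 0, 0, 1]
    - [0, 0, 0.002, 0, 0, 0, 1]
    - [0, 0, 0.002, 0, 0, 0, 1]

```text
time: 14.08
position: [0.6212, -0.2488, 0.0692]
orientation: [0.746, 0.666, 0.0, 0.0]
ft_force: [0.3, 0.2, -2.5]
grip_width: 0.0274
```

jog_arm:
  rows:
    - [0, 0, 0.001, 0, 0, 0, 1]
    - [0, 0, 0.001, 0, 0, 0, 1]
    - [0, 0, 0.001, 0, 0, 0, 1]

```text
time: 14.33
position: [0.6212, -0.2488, 0.0682]
orientation: [0.746, 0.666, 0.0, 0.0]
ft_force: [0.5, -0.3, -0.6]
grip_width: 0.0273
```

The wrist load has gone from −2.5 N to −0.6 N, so the foot is on the bench. I'll go down half a millimetre more and then release.

jog_arm:
  rows:
    - [0, 0, 0.0005, 0, 0, 0, 1]
    - [0, 0, 0.0005, 0, 0, 0, 1]
    - [0, 0, 0.0005, 0, 0, 0, 0.8]
    - [0, 0, 0.0005, 0, 0, 0, 0.6]
    - [0, 0, 0.0005, 0, 0, 0, 0.3]
    - [0, 0, 0.0005, 0, 0, 0, 0]
    - [0, 0, 0.0005, 0, 0, 0, 0]
    - [0, 0, 0.0005, 0, 0, 0, 0]

```text
time: 15.0
position: [0.621, -0.2486, 0.0672]
orientation: [0.746, 0.666, -0.0, -0.0]
ft_force: [0.6, 0.5, 1.0]
grip_width: 0.0804
```

jog_arm:
  rows:
    - [0, 0, 0, 0, 0, 0, 0]
    - [0, 0, 0, 0, 0, 0, 0]
    - [0, 0, -0.015, 0, 0, 0, 0]
    - [0, 0, -0.04, 0, 0, 0, 0]
    - [0, 0, -0.07, 0, 0, 0, 0]
    - [0, 0, -0.1, 0, 0, 0, 0]
    - [0, 0, -0.13, 0, 0, 0, 0]
    - [0, 0, -0.14, 0, 0, 0, 0]

```text
time: 15.67
position: [0.6233, -0.2497, 0.2153]
orientation: [0.746, 0.666, 0.002, 0.004]
ft_force: [-0.1, -0.6, 0.9]
grip_width: 0.0849
```

```bash
python3 -c "
from h import *
plan(([.40,-.25,.22],-30))
p,d=r.grab_frame('scene');cv2.imwrite('pics/s12.png',cv2.resize(cv2.cvtColor(p,cv2.COLOR_RGB2BGR)[150:330,130:350],None,fx=3.3,fy=3.3,interpolation=cv2.INTER_CUBIC))"
```

```text
t 15.67 pos [ 0.6233 -0.2497  0.2153] yaw -6.55 F [-0.1 -0.6  0.9] w 0.0849
row [-0.0257 -0.2217 -0.0065] [ 0.51  0.07 23.45]
```

View pics/s12.png

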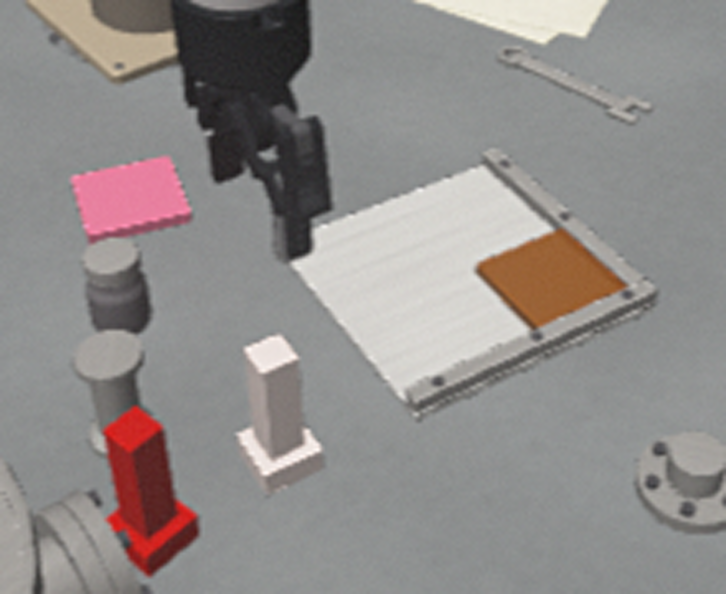

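The pusher stands upright and free at crop pixel (275,420), and the glass is in the corner. I'll do a final numeric check from the top view and then hand in.

jog_arm:
  rows:
    - [0, 0, 0, 0, 0, 0, 0]
    - [0, 0, 0, 0, 0, 0, 0]
    - [0, 0, 0, 0, 0, 0, 0]

```text
time: 15.97
position: [0.62, -0.2482, 0.2051]
orientation: [0.746, 0.666, -0.001, -0.002]
ft_force: [0.8, -0.3, -0.4]
grip_width: 0.0854
```

```bash
python3 -c "
from h import *
g=back('top',cr([(126,128),(280,144),(266,296),(110,281)],5,(220,120)),.02)
a=np.radians(JY);M=np.array([[np.cos(a),np.sin(a)],[-np.sin(a),np.cos(a)]]);print((g.mean(0)[:2]-CO)@M.T,ang(g))
s=r.read_state();print(s['position'],abs(s['joint_vel']).max(),s['ft_force'],s['time'])
p,d=r.grab_frame('top');m=cv2.inRange(cv2.cvtColor(p,cv2.COLOR_RGB2HSV),(5,120,60),(20,255,255))
c=cv2.connectedComponentsWithStats(m);print(c[2],c[3])
r.hand_in()"
```

```text
[-0.04456606 -0.04536551] [-97.6 173.6  83.1  -6.5]
[ 0.61997229 -0.24818415  0.20511283] 0.007918492825959404 [ 0.78809114 -0.32139294 -0.40185577] 15.9667
[[     0      0    512    384 194167]
 [    45    114     33     32    811]
 [   243    146     33     33    915]
 [   136    157     31     30    715]] [[256.68186664 191.9712876 ]
 [ 61.11467324 129.97903822]
 [258.53879781 161.93224044]
 [151.14545455 171.13566434]]
the job is handed in; nothing more can be done
```

The square glass is home in the corner, the pusher stands upright on the bench, and I handed the job in at about 16 s; no verdict was reported. I gripped the white pusher by its handle and pushed the glass first against the far fence (about 7 N at contact), then against the left fence (about 8 N). I then set the pusher back on the bench right of the jig and released it.

- **Glass:** its centre measured (−44.6, −45.4) mm from the corner, against a home of −45 mm on both axes. Its edges were within about 1° of the fences.
- **Pusher:** it looked upright, off the jig and clear of the open gripper in the last picture. I judged its tilt by eye and did not measure it.
- **Round glass:** it appeared at pixel (151,171), the same place as at the start.
- **Disagreement:** the two cameras differed by up to about 3 mm on most points, and by about 8 mm on one jig corner. The far-fence contact came about 3 mm later than computed, so I finished each push by feeling for force.

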